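# Line up a still life by height on the coasters

## Task

Set up the still life for a drawing exercise: stand the glue stick, the ink bottle, the wind-up timer and the eraser on the four cork coasters, one in the middle of each, in order of height, with the tallest on the coaster next to the mug and stepping down to the lowest at the far end of the row. Stand them as they stand now (the eraser lying flat), let go of everything, and leave the mug and the roll of tape where they are.

Things in the scene. Friction and masses are not known exactly. Their poses are not given: they have to be found in the camera images.
- glue_stick: glue stick standing upright on its end: a round plain cylinder, 26 mm diameter, 92 mm tall (the tallest of the four), 30 g. Origin at the centre of its underside, z up along it.
- ink_bottle: dark blue ink bottle with black cap, standing: body 47 mm diameter up to a height of 45 mm or so, cap 32 mm diameter from 50 to 67 mm; 67 mm tall overall, 0.13 kg. Origin at the centre of its underside, z up. The cap is fast.
- timer: white round-faced wind-up timer standing on its foot, dial upright facing its -x: 31 mm thick (its x), 53 mm wide (its y), 54 mm tall, 0.09 kg. Origin at the centre of its underside, z up. Grip it across its thickness (fingers closing along its x); the disc's centre is 28 mm up; the dial does not turn. It starts with its x within 0.5 rad of world x.
- eraser: block eraser in a card sleeve lying flat: 23 mm wide (its x), 52 mm long (its y), 13 mm tall (the lowest of the four), 22 g. Origin at the centre of its underside, z up. It starts with its x within 0.5 rad of world x.
- coaster_a: round cork coaster, 68 mm diameter, 5 mm thick, fixed on a dark wooden board 10 mm high (92 x 318 mm), so its top is 15 mm above the table. Origin at the centre of its underside, 10 mm above the table. The four coasters a, b, c, d lie in this order in one straight line, centres 80 mm apart; this is one end of the row.
- coaster_b: round cork coaster, 68 mm diameter, 5 mm thick, fixed on a dark wooden board 10 mm high (92 x 318 mm), so its top is 15 mm above the table. Origin at the centre of its underside, 10 mm above the table. The four coasters a, b, c, d lie in this order in one straight line, centres 80 mm apart.
- coaster_c: round cork coaster, 68 mm diameter, 5 mm thick, fixed on a dark wooden board 10 mm high (92 x 318 mm), so its top is 15 mm above the table. Origin at the centre of its underside, 10 mm above the table. The four coasters a, b, c, d lie in this order in one straight line, centres 80 mm apart.
- coaster_d: round cork coaster, 68 mm diameter, 5 mm thick, fixed on a dark wooden board 10 mm high (92 x 318 mm), so its top is 15 mm above the table. Origin at the centre of its underside, 10 mm above the table. The four coasters a, b, c, d lie in this order in one straight line, centres 80 mm apart; this is one end of the row.
- mug: two-tone green and grey mug, 80 mm diameter, 94 mm tall, handle along its -y (up to 55 mm from the origin; the cup's axis is at its y = +15 mm). Stands on the table just past one end of the row of coasters, its origin about 98 mm from the centre of the end coaster; which end varies. Origin at table height in the middle of cup plus handle, z up. A bystander: it only marks the end.
- masking_tape: roll of cream masking tape lying flat on the table just past the other end of the row, about 98 mm from the end coaster: 94 mm diameter, 25 mm high. Origin at the centre of its underside. A bystander.
Mind the look-alikes: they are no part of the job. What is shaped like the ink_bottle but turquoise or yellow is not meant. Leave any orange look-alike of the eraser alone.

How it is judged:
By the outcome, as a careful person would: the job done as asked, in the order asked, and still so for the second after the job is handed in, with the robot touching nothing.
It also fails if it takes over 112 s, if anything falls off the work surface, if the arm or the gripper's body presses on something with over 40 N, if the wrist force passes 120 N, or if a joint passes its speed limit or range.

## Robot

A 6-joint arm with a two-finger parallel gripper is mounted at the origin on the work surface; the furniture and walls round the work are solid. World frame = base frame: x ahead of the robot, y to its left, z up, the work surface at z = 0. Lengths are in mm, angles in rad, forces in N, time in s.
With the tool pointing down it reaches from about 300 to 775 mm from the base axis. Payload 14.6 kg.
Tool frame: the origin (TCP) lies on the centre line of the jaws, within the pads' length; the fingertips stand 8 mm ahead of it and the grasp point (between the pads) lies 11 mm behind it; z points along the fingers, y is the line along which they close (so a half turn about z gives the same grasp; the last joint's range is limited). The gripper opens to 94 mm and grips with 3 to 60 N. Pads are 16 mm wide; open, the fingers measure 119 mm over their backs; the gripper's body (75 mm by 177 mm) begins 78 mm behind the grasp point.
Start: joints at [1.268, 0.3, 1.521, -0, 1.321, -0.067], TCP at [128.489, 534.771, 213.446] pointing down, gripper open.
Joint ranges: [-3.03, 3.03], [-0.79, 2.21], [0.23, 2.52], [-1.04, 4.18], [0, 3.07], [-2.55, 2.55]. Speed limits (rad/s): [2.22, 2.22, 2.57, 3.14, 3.14, 3.14].

## Interface

Orientations are given as [roll, pitch, yaw] about the fixed x, y, z axes, in that order (R = Rz(yaw) Ry(pitch) Rx(roll)).
In Python, from cell import manip gives the robot as it stands.
- The arm moves only by the tool jog_arm, never from a script. Its argument "rows" is one flat list of numbers, 7 for each row, row after row: the shift along the world's x, y, z in cm, then the turn, a rotation vector about the world's x, y, z in rad, then the closure, from 0 (fully open) to 1 (shut). In form: [dx, dy, dz, rx, ry, rz, fingers, dx, dy, dz, rx, ry, rz, fingers, ...]. A call has 1 to 20 rows; each row shifts and turns the commanded pose from where the row before left it; what a row does not reach is not made up. A row lasts 1/12 s, in which the tool goes at most 41.7 mm and 7.16 degrees, less where a joint would pass 70% of its speed; a pose out of reach is approached as far as the arm can. A call with a gripper value outside its range is refused whole. The fingers move at their own pace and stop on an object; "newtons" is the grip in N (left out, the last holds). Time passes only in rows, so rows that do not move let the fingers close. It gives the time, the measured TCP pose, the force, the opening and the grip force at its end, in the units of the state.
- manip.read_state(): the state, without advancing time (a new reading comes with each control period).
- manip.camera(name): name is "scene" or "top"; returns (picture, depth): 420x560x3 uint8, blue, green, red; 420x560 float32, mm along the optical axis (not along the pixel's ray), 0 where there is no reading.
- manip.camera_model(name): a dict with "K" (3x3 intrinsics, pixels), "R" (3x3) and "t" (3): a world point X has camera coordinates R X + t. Camera axes: x right, y down, z forward; pixel columns grow to the right and rows downward; lengths in mm; the calibration is good to about 2 mm. A picture is of the moment at which its call begins. camera_model takes no time and is no camera call.
- manip.sign_off(): hands the job in; it is judged then, once.
The state is a dict: "clock": time; "joints": joint angles; "qd": joint speeds; "effort": joint torques, N m; "eef_pos": TCP position; "eef_rot": TCP orientation; "wrist_force": force on the tool from outside, world axes, zero at the start; "moment": the same for the moment, N m; "finger_gap": finger opening in mm; "finger_force": force on a finger pad.
Only numpy, scipy, OpenCV 4.12 (cv2) and the standard library are available. Lean on these libraries where they do the work, as an engineer would, in place of code of your own. Each camera call takes 0.05 s, during which the arm holds its last target. There are 200 camera calls.

## Working session

There is one attempt and no reset: what is moved stays moved. The work goes in short steps, Python scripts to look and compute and a tool call to move; the robot and the scene stay as the last step left them, time stands still between calls to the robot, and variables do not carry over. Pictures are saved under pics/ and viewed, at most 14 in all, crops included, and the job is handed in when it is done.

Besides the shell and the picture viewer there is one more tool, called after "Emit:" by a JSON object that holds its "name" and its "arguments", one argument or row to a line. jog_arm: Moves the arm, as the interface text tells. Its arguments: {"type":"object","properties":{"rows":{"type":"array"},"newtons":{"type":"number"}},"required":["rows"]}

```bash
mkdir -p pics; python3 - <<'E'
from cell import manip
import cv2,numpy as np
for n in("top","scene"):
    p,d=manip.camera(n);cv2.imwrite(f"pics/{n}0.png",p);np.savez(f"{n}0.npz",p=p,d=d)
    m=manip.camera_model(n);print(n,m)
print(manip.read_state())
E
```

```text
top {'K': array([[537.48762121,   0.        , 279.74204119],
       [  0.        , 537.48762121, 214.00219486],
       [  0.        ,   0.        ,   1.        ]]), 'R': array([[-0.01941029, -0.99979864,  0.00509035],
       [-0.99699303,  0.01897329, -0.0751327 ],
       [ 0.07502099, -0.00653339, -0.99716055]]), 't': array([ -11.09159175,  530.80014128, 1147.23349728])}
scene {'K': array([[467.93239293,   0.        , 282.08613662],
       [  0.        , 467.93239293, 220.8144864 ],
       [  0.        ,   0.        ,   1.        ]]), 'R': array([[ 0.82508063, -0.56493841, -0.00930304],
       [-0.44104395, -0.63366931, -0.63556545],
       [ 0.35316028,  0.52849579, -0.77199094]]), 't': array([-446.74207868,  227.79115283,  899.65438619])}
{'clock': 0.1, 'joints': array([ 1.26839287e+00,  3.00418746e-01,  1.52151692e+00, -9.77990096e-06,
        1.32070959e+00, -6.66012733e-02]), 'qd': array([-4.47619853e-04, -7.39617716e-04, -3.41038506e-03, -8.10717882e-05,
       -1.39841831e-03, -7.91114734e-04]), 'effort': array([ 1.25610241e-03, -5.32648838e+01, -3.53285909e+01,  7.09965988e-02,
        2.34872400e-02, -7.58294777e-05]), 'eef_pos': array([128.4300759 , 534.55879737, 212.94218877]), 'eef_rot': array([-3.14054176e+00, -6.06006768e-05,  2.90579286e+00]), 'wrist_force': array([-0.72045671, -0.06685627,  0.29649077]), 'moment': array([-0.00476543, -0.02334409, -0.01782966]), 'finger_force': 0.0, 'finger_gap': 94.13981968194973}
```

View pics/top0.png

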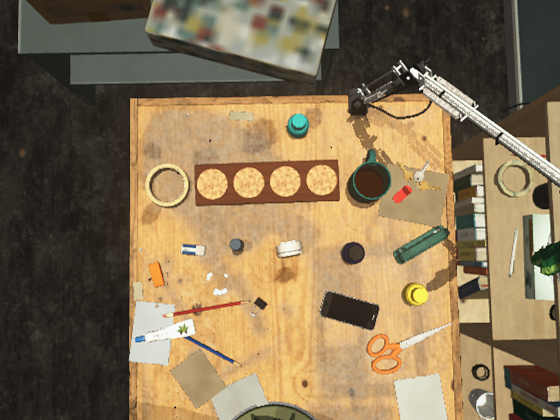

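View pics/scene0.png

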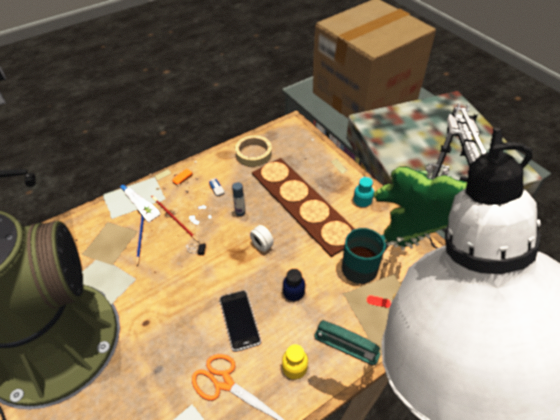

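Both views show the same layout. Candidates, by top-view pixel:
- **Glue stick:** dark cylinder (237,245). The black cube at (260,303) is too low to be it.
- **Ink bottle:** dark blue (352,252). Turquoise (298,125) and yellow (416,293) are excluded.
- **Timer:** white (289,249).
- **Eraser:** white and blue (193,250). Orange (156,273) is excluded.
- **Row:** coasters at columns 212, 248, 285 and 321, row about 182. The mug is at the right end, the tape at the left.

```bash
cat > h.py <<'E'
import numpy as np,cv2
from cell import manip
def cloud(d,m):
    v,u=np.indices(d.shape);K=m["K"]
    c=np.stack([(u-K[0,2])*d/K[0,0],(v-K[1,2])*d/K[1,1],d],-1)
    return (c-m["t"])@m["R"]      # R^T (c-t)
def px(u,v,z,m):                  # pixel on plane z -> world
    r=m["R"].T@np.linalg.inv(m["K"])@[u,v,1]; o=-m["R"].T@m["t"]
    return o+r*(z-o[2])/r[2]
E
python3 - <<'E'
from h import *
f=np.load("top0.npz");p,d=f["p"],f["d"];m=manip.camera_model("top");W=cloud(d,m)
print("table",[np.round(W[v,u],1) for u,v in((320,220),(200,220),(400,150))])
B={"glue":(225,232,250,262),"ink":(335,236,372,270),"timer":(270,234,308,266),"eraser":(175,236,212,264)}
for n,(a,b,c,e) in B.items():
    w=W[b:e,a:c].reshape(-1,3);w=w[d[b:e,a:c].ravel()>0];h=np.percentile(w[:,2],99.5)
    for lo in (7,h-4,):
        q=w[w[:,2]>lo][:,:2].astype(np.float32);r=cv2.minAreaRect(q)
        print(n,"zmax",round(h,1),"above",round(lo),len(q),"mean",q.mean(0).round(1),"circ",np.round(cv2.minEnclosingCircle(q)[0],1),"rect",np.round(r[0],1),np.round(r[1],1),round(r[2],1))
hsv=cv2.cvtColor(p,cv2.COLOR_BGR2HSV);C=[]
for u,v in((212,184),(248,183),(285,181),(321,180)):
    s=hsv[v-22:v+23,u-22:u+23,2]; g=(s>120).astype(np.uint8)
    n,l,st,ce=cv2.connectedComponentsWithStats(g);k=l[22,22]
    c=ce[k]+[u-22,v-22];C.append(px(*c,15,m));print("coaster",c.round(1),st[k],C[-1].round(1),"z",W[v,u,2].round(1))
print(np.linalg.norm(np.diff(C,axis=0),axis=1))
for u,v in((371,182),(167,185)):
    w=W[v-40:v+41,u-28:u+29].reshape(-1,3);q=w[(w[:,2]>18)&(w[:,2]<110)];print(q.min(0).round(),q.max(0).round())
cv2.imwrite("pics/crop.png",cv2.resize(p[150:290,160:400],None,fx=3.3,fy=3.3,interpolation=cv2.INTER_CUBIC))
f=np.load("scene0.npz");m=manip.camera_model("scene");W=cloud(f["d"],m)
for n,(a,b,c,e) in {"glue":(230,180,247,215),"ink":(280,266,308,302),"timer":(248,224,276,252),"eraser":(207,178,227,196)}.items():
    w=W[b:e,a:c].reshape(-1,3);h=np.percentile(w[:,2],99);q=w[w[:,2]>h-4];print(n,h.round(1),q.mean(0).round(1))
    q=w[w[:,2]>8][:,:2].astype(np.float32);print(cv2.minAreaRect(q))
E
```

```text
table [array([ 517.2, -110.2,   -2.2]), array([522. , 154.5,   1.3]), array([ 670.8, -293.4,   -3.6])]
glue zmax 94.6 above 7 149 mean [464.2  69.1] circ [468.3  71.3] rect [466.4  71.3] [28.6 23.6] 38.1
glue zmax 94.6 above 91 75 mean [465.5  71.3] circ [465.   71.5] rect [464.8  71. ] [20.5 22.3] 88.8
ink zmax 70.8 above 7 406 mean [ 443.  -172.3] circ [ 442.9 -176.1] rect [ 443.  -175.4] [45.8 46. ] 42.8
ink zmax 70.8 above 67 77 mean [ 444.1 -174.5] circ [ 442.7 -175.6] rect [ 443.  -175.6] [27.  28.5] 74.8
timer zmax 55.9 above 7 302 mean [453.7 -38.4] circ [454.1 -38.6] rect [453.5 -39. ] [27.1 52.3] 9.3
timer zmax 55.9 above 52 77 mean [455.  -38.9] circ [453.9 -40.1] rect [453.8 -38.6] [25.6 24.5] 4.9
eraser zmax 16.8 above 7 232 mean [456.6 170.8] circ [456.9 171.1] rect [456.6 170.8] [51.4 22.2] 83.2
eraser zmax 16.8 above 13 73 mean [456.6 172.1] circ [457.3 170.6] rect [456.7 171.3] [46.6 22.3] 82.0
coaster [211.7 183.6] [   0    0   45   45 1837] [600.3 126.2  15. ] z 14.6
coaster [248.3 181.2] [   0    0   45   43 1772] [604.3  46.2  15. ] z 17.5
coaster [284.9 179.6] [   0    0   45   43 1848] [606.3 -34.1  15. ] z 13.9
coaster [320.8 179.4] [   0    0   45   45 1880] [ 605.3 -112.8   15. ] z 11.5
[80.08088331 80.34570688 78.72583797]
[ 550. -248.   18.] [ 660. -170.   97.]
[552. 178.  18.] [644. 270.  30.]
glue 92.9 [458.4  46.1 112.8]
((317.747314453125, -256.610595703125), (733.1552734375, 25.99371337890625), 65.05193328857422)
ink 69.1 [ 438.4 -192.2   86.1]
((307.14447021484375, -378.52606201171875), (514.6455078125, 44.686256408691406), 54.67802810668945)
timer 55.1 [446.4 -64.1  81.6]
((319.5836486816406, -310.594970703125), (639.3541259765625, 48.562774658203125), 62.69053268432617)
eraser 14.7 [452.1 149.7  32.3]
((317.4078063964844, -198.76150512695312), (837.5613403320312, 30.008089065551758), 68.7053451538086)
```

View pics/crop.png

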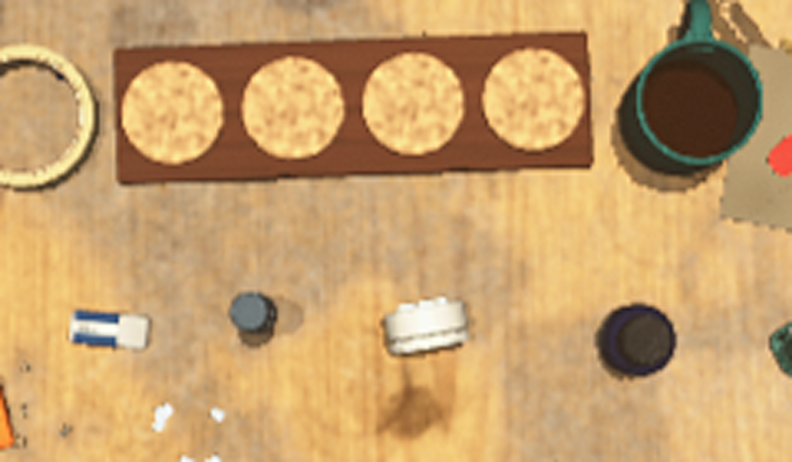

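The crop confirms the choices. The eraser has a blue sleeve at crop (110,330), the glue stick is at (253,315), the timer at (427,325) and the dark blue ink bottle at (638,340). My coaster masks leaked past the edges, so I'll refine them and cross-check with the scene camera.

```bash
python3 - <<'E'
from h import *
f=np.load("top0.npz");p=f["p"];m=manip.camera_model("top");hsv=cv2.cvtColor(p,cv2.COLOR_BGR2HSV);C=[]
yy,xx=np.indices((420,560))
for u,v in((212.1,183.9),(248.8,182.4),(285.2,181.5),(321.5,180)):
    g=(hsv[...,2]>130)&(np.hypot(xx-u,yy-v)<18.5)
    c=(xx[g].mean(),yy[g].mean());C.append(px(*c,15,m)[:2]);print(np.round(c,1),g.sum())
C=np.array(C);print(C.round(1))
s=np.array([-1.5,-.5,.5,1.5]);c0=C.mean(0);dr=(s[:,None]*C).sum(0);dr/=np.linalg.norm(dr);print("fit",(c0+80*s[:,None]*dr).round(1),np.arctan2(*dr[::-1]))
fs=np.load("scene0.npz");ms=manip.camera_model("scene");W=cloud(fs["d"],ms)
for n,(a,b,c,e),z in(("glue",(230,178,247,216),92),("ink",(278,264,310,304),67),("timer",(246,222,278,254),54),("eraser",(205,176,229,198),13)):
    w=W[b:e,a:c].reshape(-1,3);w=w[(abs(w[:,0]-455)<60)&(w[:,2]>6)&(w[:,2]<105)];q=w[w[:,2]>z-5]
    r=cv2.minAreaRect(q[:,:2].astype(np.float32));print(n,len(q),q.mean(0).round(1),np.round(r[0],1),np.round(r[1],1),round(r[2]))
E
```

```text
[212.  183.5] 817
[249.1 181.8] 857
[285.1 180.2] 885
[321.3 178.9] 882
[[ 600.7  125.6]
 [ 602.9   44.5]
 [ 604.9  -34.5]
 [ 606.3 -114. ]]
fit [[ 600.8  125.4]
 [ 602.7   45.4]
 [ 604.6  -34.6]
 [ 606.5 -114.6]] -1.5471864163575475
glue 76 [467.2  64.6  90.8] [467.8  65.1] [22.  21.1] 3
ink 182 [ 445.6 -182.8   66.4] [ 446.1 -181.9] [30.1 31.1] 88
timer 132 [457.2 -46.1  51.8] [457.8 -45.4] [27.1 34.4] 5
eraser 143 [459.3 164.5  11.1] [459.8 165.8] [54.2 22.6] 81
```

Emit:
{"name": "jog_arm", "arguments": {
  "rows": [2.11,-2.91,0,0,0,-0.1214,0,2.11,-2.91,0,0,0,-0.1214,0,2.11,-2.91,0,0,0,-0.1214,0,2.11,-2.91,0,0,0,-0.1214,0,2.11,-2.91,0,0,0,-0.1214,0,2.11,-2.91,0,0,0,-0.1214,0,2.11,-2.91,0,0,0,-0.1214,0,2.11,-2.91,0,0,0,-0.1214,0,2.11,-2.91,0,0,0,-0.1214,0,2.11,-2.91,0,0,0,-0.1214,0,2.11,-2.91,0,0,0,-0.1214,0,2.11,-2.91,0,0,0,0,0,2.11,-2.91,0,0,0,0,0,2.11,-2.91,0,0,0,0,0,2.11,-2.91,0,0,0,0,0,2.11,-2.91,0,0,0,0,0,0,0,0,0,0,0,0,0,0,0,0,0,0,0],
  "newtons": 12
}}

```text
clock: 1.6
eef_pos: [466.3, 68.1, 212.9]
eef_rot: [-3.14, 0.0, 1.568]
wrist_force: [-0.0, 0.2, 0.6]
finger_gap: 94.0
finger_force: 0.0
```

Emit:
{"name": "jog_arm", "arguments": {
  "rows": [0,0,-2.9,0,0,0,0,0,0,-2.9,0,0,0,0,0,0,-2.9,0,0,0,0,0,0,-2.9,0,0,0,0,0,0,-2.9,0,0,0,0,0,0,-2.9,0,0,0,0,0,0,0,0,0,0,0,0,0,0,0,0,0,0]
}}

```text
clock: 2.27
eef_pos: [465.2, 70.0, 39.3]
eef_rot: [-3.139, 0.0, 1.571]
wrist_force: [0.3, -0.8, -0.4]
finger_gap: 94.2
finger_force: 0.0
```

```bash
python3 - <<'E'
from h import *
p,d=manip.camera("scene");m=manip.camera_model("scene")
s=manip.read_state()["eef_pos"]
for dz in(-8,0,11):
    c=m["R"]@(s+[0,0,dz])+m["t"];uv=(m["K"]@c/c[2])[:2];print(dz,uv.round(1))
    if dz<=0: cv2.drawMarker(p,tuple(int(x) for x in uv.round()),(0,0,255),0,5)
cv2.imwrite("pics/s1.png",cv2.resize(p[130:260,160:330],None,fx=4.5,fy=4.5))
E
```

```text
-8 [237.8 202.2]
0 [237.5 199.9]
11 [237.1 196.6]
```

View pics/s1.png

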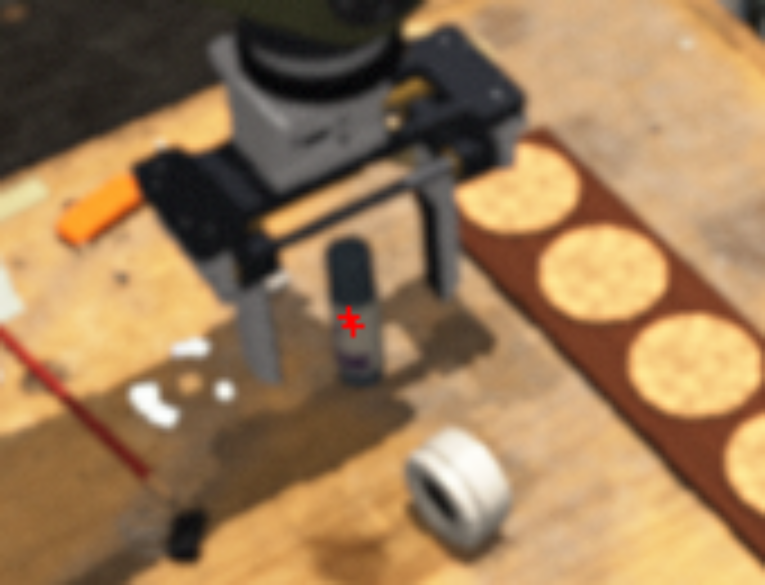

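The glue stick stands centred between the fingers at crop (355,320). I'll close on it and lift.

Emit:
{"name": "jog_arm", "arguments": {
  "rows": [0,0,0,0,0,0,0.8,0,0,0,0,0,0,0.8,0,0,0,0,0,0,0.8,0,0,0,0,0,0,0.8,0,0,0,0,0,0,0.8,0,0,0,0,0,0,0.8,0,0,0,0,0,0,0.8,0,0,0,0,0,0,0.8,0,0,0,0,0,0,0.8,0,0,0,0,0,0,0.8],
  "newtons": 12
}}

```text
clock: 3.15
eef_pos: [466.1, 69.2, 39.4]
eef_rot: [-3.141, -0.0, 1.57]
wrist_force: [-0.6, 0.0, 0.1]
finger_gap: 30.7
finger_force: 0.0
```

Emit:
{"name": "jog_arm", "arguments": {
  "rows": [0,0,0,0,0,0,0.95,0,0,0,0,0,0,0.95,0,0,0,0,0,0,0.95,0,0,0,0,0,0,0.95,0,0,1.0,0,0,0,0.95,0,0,2.0,0,0,0,0.95,0,0,2.0,0,0,0,0.95,0,0,0,0,0,0,0.95]
}}

```text
clock: 3.82
eef_pos: [467.8, 69.3, 93.3]
eef_rot: [3.136, -0.0, 1.57]
wrist_force: [-0.4, -0.1, 0.8]
finger_gap: 25.9
finger_force: 12.0
```

Emit:
{"name": "jog_arm", "arguments": {
  "rows": [1.55,-2.06,0,0,0,0,0.95,1.55,-2.06,0,0,0,0,0.95,1.55,-2.06,0,0,0,0,0.95,1.55,-2.06,0,0,0,0,0.95,1.55,-2.06,0,0,0,0,0.95,1.55,-2.06,0,0,0,0,0.95,1.55,-2.06,0,0,0,0,0.95,1.55,-2.06,0,0,0,0,0.95,1.55,-2.06,0,0,0,0,0.95,0,0,0,0,0,0,0.95,0,0,0,0,0,0,0.95,0,0,0,0,0,0,0.95]
}}

```text
clock: 4.82
eef_pos: [605.1, -115.7, 89.0]
eef_rot: [-3.141, -0.0, 1.57]
wrist_force: [0.3, 0.8, 0.0]
finger_gap: 25.7
finger_force: 12.0
```

```bash
python3 - <<'E'
from h import *
for i in range(6):
    s=manip.read_state();print(s["eef_pos"].round(1),s["wrist_force"].round(1))
    p,d=manip.camera("scene")
E
```

```text
[ 605.1 -115.7   89. ] [0.3 0.8 0. ]
[ 605.1 -115.5   89.2] [-0.6  0.   0. ]
[ 605.2 -115.4   89.4] [-0.4 -1.1  0.2]
[ 605.3 -115.4   89.6] [-0.1 -0.3 -1. ]
[ 605.4 -115.5   89.6] [-0.1  0.2 -0.6]
[ 605.5 -115.7   89.7] [ 0.9 -0.6 -0. ]
```

Emit:
{"name": "jog_arm", "arguments": {
  "rows": [0,0,-1.0,0,0,0,0.95,0,0,-1.0,0,0,0,0.95,0,0,-0.8,0,0,0,0.95,0,0,-0.4,0,0,0,0.95,0,0,-0.2,0,0,0,0.95,0,0,-0.1,0,0,0,0.95,0,0,0,0,0,0,0.95,0,0,0,0,0,0,0.95,0,0,0,0,0,0,0.95]
}}

```text
clock: 5.87
eef_pos: [605.7, -116.3, 54.4]
eef_rot: [3.141, 0.0, 1.57]
wrist_force: [-0.2, -0.6, -0.3]
finger_gap: 26.1
finger_force: 12.0
```

Emit:
{"name": "jog_arm", "arguments": {
  "rows": [0,0,-0.1,0,0,0,0.95,0,0,0,0,0,0,0.95,0,0,0,0,0,0,0.95]
}}

```text
clock: 6.12
eef_pos: [605.8, -116.3, 54.4]
eef_rot: [3.141, 0.0, 1.57]
wrist_force: [-3.9, 0.1, 8.3]
finger_gap: 25.6
finger_force: 12.0
```

Contact shows as 8 N upward. I'll release, raise and back off the arm so the top view is clear.

Emit:
{"name": "jog_arm", "arguments": {
  "rows": [0,0,0.1,0,0,0,0.6,0,0,0,0,0,0,0.5,0,0,0,0,0,0,0.4,0,0,0,0,0,0,0.4,0,0,0,0,0,0,0.4,0,0,0,0,0,0,0.4,0,0,2,0,0,0,0.2,0,0,3,0,0,0,0,0,0,3,0,0,0,0,0,0,3,0,0,0,0,0,0,3,0,0,0,0,-3.5,-1,0,0,0,0,0,-3.5,-1,0,0,0,0,0,-3.5,-1,0,0,0,0,0,-3.5,-1,0,0,0,0,0,-1.9,-1.5,0,0,0,0,0,0,0,0,0,0,0,0,0,0,0,0,0,0,0]
}}

```text
clock: 7.62
eef_pos: [446.3, -171.8, 195.0]
eef_rot: [3.141, 0.0, 1.569]
wrist_force: [1.1, 0.3, -0.2]
finger_gap: 93.8
finger_force: 0.0
```

```bash
cat > look.py <<'E'
from h import *
import sys
p,d=manip.camera("top");cv2.imwrite("pics/%s.png"%sys.argv[1],cv2.resize(p[140:310,140:430],None,fx=2.7,fy=2.7,interpolation=cv2.INTER_CUBIC))
W=cloud(d,manip.camera_model("top"))
for n,c,z in(("glue",(606,-114),92),("ink",(605,-34),67),("timer",(603,45),54),("eraser",(601,125),13)):
    w=W[(abs(W[...,0]-c[0])<38)&(abs(W[...,1]-c[1])<38)&(d>0)]
    q=w[(w[:,2]>15+z-6)&(w[:,2]<15+z+8)]
    if len(q)>15:
        r=cv2.minAreaRect(q[:,:2].astype(np.float32));print(n,len(q),q.mean(0).round(1),np.round(r[0],1),np.round(r[1],1),round(r[2]))
s=manip.read_state();print(s["clock"],s["eef_pos"].round(1))
E
python3 look.py t1
```

```text
glue 114 [ 603.8 -113.5  106.1] [ 604.9 -113.2] [22.5 23. ] 88
7.6667 [ 446.9 -171.3  194.8]
```

View pics/t1.png

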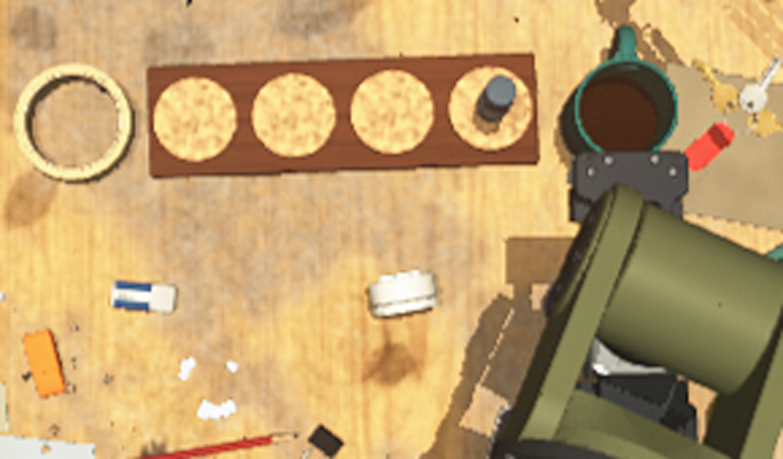

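The glue stick is upright in the middle of the coaster next to the mug, at crop (493,97). The top camera puts it about 1 mm from the target. Next is the ink bottle, under the gripper.

Emit:
{"name": "jog_arm", "arguments": {
  "rows": [-0.25,-0.6,-2.9,0,0,0,0,0,0,-2.9,0,0,0,0,0,0,-2.9,0,0,0,0,0,0,-2.9,0,0,0,0,0,0,-2.9,0,0,0,0,0,0,-2.4,0,0,0,0,0,0,-0.8,0,0,0,0,0,0,0,0,0,0,0.5,0,0,0,0,0,0,0.7,0,0,0,0,0,0,0.7,0,0,0,0,0,0,0.7,0,0,0,0,0,0,0.7,0,0,0,0,0,0,0.7,0,0,0,0,0,0,0.7,0,0,0,0,0,0,0.7,0,0,0,0,0,0,0.7,0,0,0,0,0,0,0.7],
  "newtons": 20
}}

```text
clock: 9.08
eef_pos: [444.3, -177.3, 17.8]
eef_rot: [3.141, 0.0, 1.57]
wrist_force: [-1.0, 0.9, 5.2]
finger_gap: 46.7
finger_force: 20.0
```

Emit:
{"name": "jog_arm", "arguments": {
  "rows": [0,0,1,0,0,0,0.7,0,0,2,0,0,0,0.7,0,0,2,0,0,0,0.7,0.5,3,0,0,0,0,0.7,0.5,3,0,0,0,0,0.7,0.5,3,0,0,0,0,0.7,2.43,0.85,0,0,0,0,0.7,2.43,0.85,0,0,0,0,0.7,2.43,0.85,0,0,0,0,0.7,2.43,0.85,0,0,0,0,0.7,2.43,0.85,0,0,0,0,0.7,2.43,0.87,0,0,0,0,0.7,0,0,0,0,0,0,0.7,0,0,0,0,0,0,0.7,0,0,0,0,0,0,0.7]
}}

```text
clock: 10.33
eef_pos: [604.2, -36.1, 67.4]
eef_rot: [-3.141, -0.0, 1.57]
wrist_force: [-0.5, 0.8, -1.9]
finger_gap: 46.8
finger_force: 20.0
```

Emit:
{"name": "jog_arm", "arguments": {
  "rows": [0,0,-1.0,0,0,0,0.7,0,0,-1.0,0,0,0,0.7,0,0,-0.8,0,0,0,0.7,0,0,-0.4,0,0,0,0.7,0,0,-0.2,0,0,0,0.7,0,0,-0.1,0,0,0,0.7,0,0,0,0,0,0,0.7,0,0,0,0,0,0,0.7]
}}

```text
clock: 11.0
eef_pos: [604.6, -36.1, 32.8]
eef_rot: [-3.141, 0.0, 1.57]
wrist_force: [-5.0, 0.2, 4.6]
finger_gap: 46.6
finger_force: 20.0
```

Emit:
{"name": "jog_arm", "arguments": {
  "rows": [0,0,0,0,0,0,0.4,0,0,0,0,0,0,0.3,0,0,0,0,0,0,0.2,0,0,0,0,0,0,0.2,0,0,0,0,0,0,0.2,0,0,1.5,0,0,0,0.2,0,0,3,0,0,0,0,0,0,3,0,0,0,0,0,0,3,0,0,0,0,0,0,3,0,0,0,0,-3,0,2.5,0,0,0.08,0,-3,0,0,0,0,0.08,0,-3,0,0,0,0,0,0,-3,0,0,0,0,0,0,-3,-0.45,0,0,0,0,0,0,0,0,0,0,0,0,0,0,0,0,0,0,0]
}}

```text
clock: 12.42
eef_pos: [454.5, -40.7, 193.1]
eef_rot: [3.14, 0.0, 1.73]
wrist_force: [0.6, -0.7, -0.5]
finger_gap: 93.8
finger_force: 0.0
```

```bash
python3 look.py t2; python3 - <<'E'
from h import *
p,d=manip.camera("scene");cv2.imwrite("pics/s2.png",cv2.resize(p[110:300,180:400],None,fx=3,fy=3))
E
```

```text
glue 110 [ 604.  -113.7  106. ] [ 603.9 -113.6] [22.6 22.8] 62
ink 180 [602.6 -35.4  81.1] [602.7 -35.4] [29.1 29.6] 89
12.4667 [455.3 -40.6 193. ]
```

View pics/s2.png

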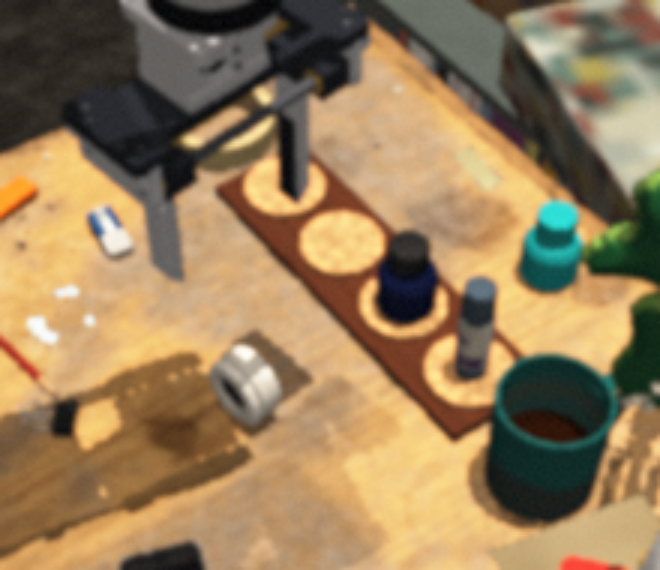

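The ink bottle stands on coaster c at crop (405,285) and the glue stick on d at (475,330), both upright. The timer at (245,385) is next.

Emit:
{"name": "jog_arm", "arguments": {
  "rows": [0,0,-2.9,0,0,0,0,0,0,-2.9,0,0,0,0,0,0,-2.9,0,0,0,0,0,0,-2.9,0,0,0,0,0,0,-2.9,0,0,0,0,0,0,-2.3,0,0,0,0,0,0,-0.8,0,0,0,0,0,0,0,0,0,0,0.5,0,0,0,0,0,0,0.8,0,0,0,0,0,0,0.8,0,0,0,0,0,0,0.8,0,0,0,0,0,0,0.8,0,0,0,0,0,0,0.8,0,0,0,0,0,0,0.8,0,0,0,0,0,0,0.8,0,0,0,0,0,0,0.8,0,0,0,0,0,0,0.8,0,0,0,0,0,0,0.8,0,0,0,0,0,0,0.8],
  "newtons": 20
}}

```text
clock: 14.1
eef_pos: [454.9, -40.5, 16.5]
eef_rot: [-3.142, -0.0, 1.73]
wrist_force: [-0.6, 0.2, 0.3]
finger_gap: 26.6
finger_force: 20.0
```

Emit:
{"name": "jog_arm", "arguments": {
  "rows": [0,0,1,0,0,0,0.8,0,0,2,0,0,0,0.8,0,0,2,0,0,0,0.8,0.5,2.82,0,0,0,0,0.8,0.5,2.82,0,0,0,0,0.8,0.5,2.82,0,0,0,0,0.8,2.7,0,0,0,0,0,0.8,2.7,0,0,0,0,0,0.8,2.7,0,0,0,0,0,0.8,2.7,0,0,0,0,0,0.8,2.56,0,0,0,0,0,0.8,0,0,0,0,0,0,0.8,0,0,0,0,0,0,0.8,0,0,0,0,0,0,0.8]
}}

```text
clock: 15.27
eef_pos: [602.8, 44.1, 66.5]
eef_rot: [-3.141, -0.0, 1.73]
wrist_force: [-1.4, -0.2, -1.0]
finger_gap: 26.8
finger_force: 20.0
```

Emit:
{"name": "jog_arm", "arguments": {
  "rows": [0,0,-1.0,0,0,0,0.8,0,0,-1.0,0,0,0,0.8,0,0,-0.8,0,0,0,0.8,0,0,-0.4,0,0,0,0.8,0,0,-0.2,0,0,0,0.8,0,0,-0.1,0,0,0,0.8,0,0,0,0,0,0,0.8,0,0,0,0,0,0,0.8]
}}

```text
clock: 15.93
eef_pos: [603.5, 44.1, 31.5]
eef_rot: [3.141, 0.0, 1.73]
wrist_force: [0.3, -0.2, -0.4]
finger_gap: 26.9
finger_force: 20.0
```

Emit:
{"name": "jog_arm", "arguments": {
  "rows": [0,0,-0.1,0,0,0,0.8,0,0,0,0,0,0,0.8,0,0,0,0,0,0,0.8]
}}

```text
clock: 16.18
eef_pos: [603.6, 44.1, 31.5]
eef_rot: [3.141, 0.0, 1.73]
wrist_force: [-6.7, -1.0, 11.2]
finger_gap: 26.6
finger_force: 20.0
```

Emit:
{"name": "jog_arm", "arguments": {
  "rows": [0,0,0.1,0,0,0,0.6,0,0,0,0,0,0,0.5,0,0,0,0,0,0,0.4,0,0,0,0,0,0,0.4,0,0,0,0,0,0,0.4,0,0,1.5,0,0,0,0.3,0,0,3,0,0,0,0,0,0,3,0,0,0,0,0,0,3,0,0,0,0,0,0,3,0,0,0,0,-2.5,2,0,0,0,-0.1,0,-2.5,2,0,0,0,-0.1,0,-2.5,2,0,0,0,-0.08,0,-2.5,2,0,0,0,0,0,-2.5,2,0,0,0,0,0,-2.08,2.51,0,0,0,0,0,0,0,0,0,0,0,0,0,0,0,0,0,0,0]
}}

```text
clock: 17.68
eef_pos: [457.2, 170.0, 166.8]
eef_rot: [3.141, -0.0, 1.453]
wrist_force: [0.2, 0.1, -0.5]
finger_gap: 93.7
finger_force: 0.0
```

```bash
python3 look.py t3
```

```text
glue 112 [ 603.9 -113.6  105.9] [ 604.2 -114.4] [22.8 23.1] 30
ink 178 [602.6 -35.3  81.7] [602.6 -35.4] [29.1 29.4] 88
timer 184 [602.6  45.5  66.5] [601.6  45.4] [27.5 37.9] 9
17.7333 [457.9 169.3 166.7]
```

View pics/t3.png

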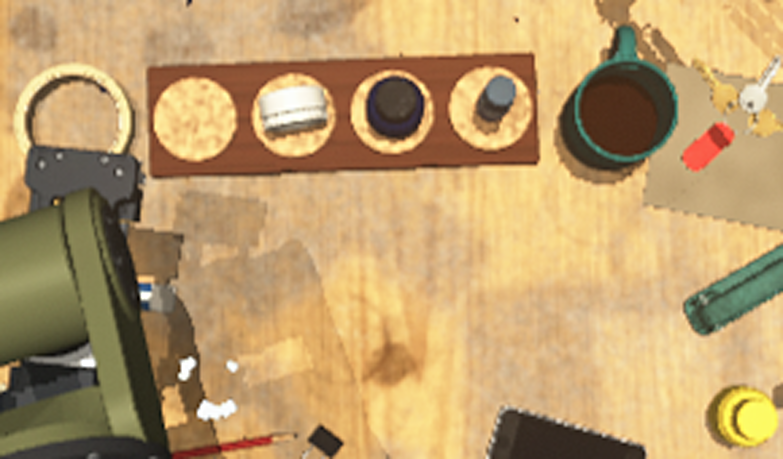

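The timer is upright on coaster b at crop (292,110), and the row so far looks right. Next is the eraser.

Emit:
{"name": "jog_arm", "arguments": {
  "rows": [0,0,-2.9,0,0,0,0,0,0,-2.9,0,0,0,0,0,0,-2.9,0,0,0,0,0,0,-2.9,0,0,0,0,0,0,-2.2,0,0,0,0,0,0,-1.3,0,0,0,0,0,0,-0.55,0,0,0,0,0,0,0,0,0,0,0.5,0,0,0,0,0,0,0.9,0,0,0,0,0,0,0.9,0,0,0,0,0,0,0.9,0,0,0,0,0,0,0.9,0,0,0,0,0,0,0.9,0,0,0,0,0,0,0.9,0,0,0,0,0,0,0.9,0,0,0,0,0,0,0.9,0,0,0,0,0,0,0.9,0,0,0,0,0,0,0.9,0,0,0,0,0,0,0.9],
  "newtons": 10
}}

```text
clock: 19.32
eef_pos: [457.7, 169.2, 9.9]
eef_rot: [-3.142, 0.0, 1.45]
wrist_force: [-0.5, 0.1, -0.1]
finger_gap: 21.8
finger_force: 10.0
```

Emit:
{"name": "jog_arm", "arguments": {
  "rows": [0,0,1,0,0,0,0.9,0,0,2,0,0,0,0.9,0,0,2,0,0,0,0.9,0.5,-2.3,0,0,0,0,0.9,0.5,-2.25,0,0,0,0,0.9,2.7,0,0,0,0,0,0.9,2.7,0,0,0,0,0,0.9,2.7,0,0,0,0,0,0.9,2.7,0,0,0,0,0,0.9,2.63,0,0,0,0,0,0.9,0,0,0,0,0,0,0.9,0,0,0,0,0,0,0.9,0,0,0,0,0,0,0.9]
}}

```text
clock: 20.4
eef_pos: [601.3, 123.7, 60.1]
eef_rot: [-3.141, 0.0, 1.451]
wrist_force: [-1.1, 0.2, 0.5]
finger_gap: 22.0
finger_force: 10.0
```

Emit:
{"name": "jog_arm", "arguments": {
  "rows": [0,0,-1.0,0,0,0,0.9,0,0,-1.0,0,0,0,0.9,0,0,-0.8,0,0,0,0.9,0,0,-0.4,0,0,0,0.9,0,0,-0.2,0,0,0,0.9,0,0,-0.1,0,0,0,0.9,0,0,0,0,0,0,0.9,0,0,0,0,0,0,0.9]
}}

```text
clock: 21.07
eef_pos: [602.1, 123.7, 25.0]
eef_rot: [3.141, -0.0, 1.45]
wrist_force: [0.2, 0.5, -0.5]
finger_gap: 21.7
finger_force: 10.0
```

Height is within 0.1 mm of contact. I'll release, rise and back away.

Emit:
{"name": "jog_arm", "arguments": {
  "rows": [0,0,0,0,0,0,0.7,0,0,0,0,0,0,0.6,0,0,0,0,0,0,0.5,0,0,0,0,0,0,0.5,0,0,0,0,0,0,0.5,0,0,1.5,0,0,0,0.5,0,0,3,0,0,0,0.3,0,0,3,0,0,0,0,0,0,3,0,0,0,0,0,0,3,0,0,0,0,-3,2,0,0,0,0,0,-3,2,0,0,0,0,0,-3,2,0,0,0,0,0,-3,2,0,0,0,0,0,-3,2,0,0,0,0,0,0,0,0,0,0,0,0,0,0,0,0,0,0,0]
}}

```text
clock: 22.48
eef_pos: [451.3, 224.5, 160.5]
eef_rot: [3.141, -0.0, 1.453]
wrist_force: [0.5, -0.3, 0.4]
finger_gap: 94.3
finger_force: 0.0
```

```bash
python3 look.py t4
```

```text
glue 114 [ 603.9 -113.3  106. ] [ 604.6 -113.1] [22.8 22.5] 1
ink 177 [602.7 -35.2  81.1] [602.5 -35.4] [29.2 29.7] 90
timer 184 [602.   45.6  66.6] [601.8  46.3] [27.1 38.7] 10
eraser 239 [600.4 125.4  26.5] [600.4 124.8] [51.7 22.6] 82
22.5333 [452.2 223.9 160.3]
```

View pics/t4.png

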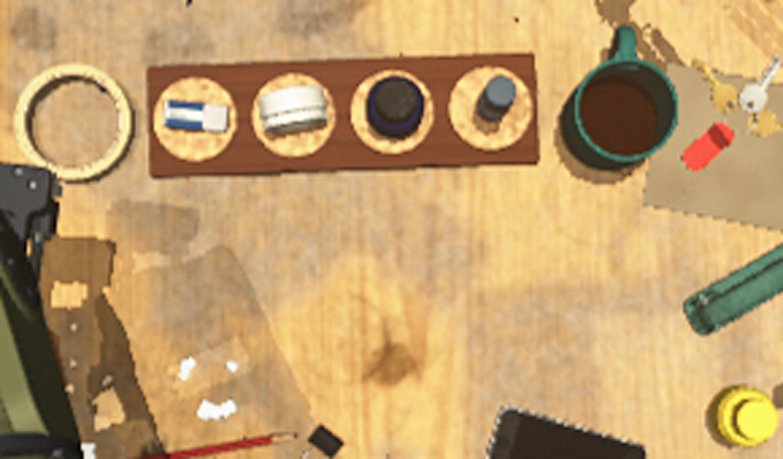

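All four stand centred on their coasters: eraser (196,116), timer (292,110), ink bottle (395,107) and glue stick (493,97) next to the mug. The mug and the tape haven't moved.

```bash
python3 -c "
from cell import manip
print(manip.sign_off())"
```

```text
the job is handed in; nothing more can be done
None
```

The job is handed in at about 22.5 s of the 112 s: from the mug, the coasters hold the glue stick, ink bottle, timer and flat eraser, each about 2 mm or less from its coaster's measured centre, with the mug and tape left alone.

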